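Free the eccentric cam and run the die carriage home

ROBOT

A 6-joint arm with a two-finger parallel gripper is mounted at the origin on the work surface. World frame = base frame: x ahead of the robot, y to its left, z up, the work surface at z = 0. Lengths are in m, angles in degrees, forces in N, time in s.
With the tool pointing down it reaches from about 0.35 to 0.875 m from the base axis. Payload 4.2 kg.
Tool frame: the origin (TCP) lies midway between the tips of the shut fingers; the grasp point (between the pads) lies 19 mm behind it; y points along the fingers, z is the direction in which the jaws open and shut, and the axes are right-handed (so a half turn about y gives the same grasp; the last joint's range is limited). The gripper opens to 87 mm and grips with 3 to 60 N. Pads are 19 mm wide; open, the fingers measure 117 mm over their backs; the gripper's body (75 mm by 190 mm) begins 51 mm behind the grasp point.
Start: joints at [-56.746, 22.042, 0.453, 0, -68.411, -14.817], TCP at [0.198, -0.593, 0.195] pointing down, gripper open.
Joint ranges: [-179.83, 179.83], [-69.29, 118.12], [-61.27, 80.66], [-181.25, 117.63], [-171.15, -9.14], [-177.46, 177.46]. Speed limits (degrees/s): [159.86, 159.86, 180, 180, 180, 180].

INTERFACE

Orientations are given as [roll, pitch, yaw] about the fixed x, y, z axes, in that order (R = Rz(yaw) Ry(pitch) Rx(roll)).
In Python, from workcell import env gives the robot as it stands. The module is installed in compiled form; this text tells all that it offers. Calls block until the motion is done:
- env.goto(position, orientation): joint-space move of the TCP to a pose.
- env.move_straight(position, rotation=None, rate=0.15, force_limit=None): straight line of the TCP; rotation=None keeps the orientation; rate is the mean speed in m/s. With force_limit (N) it stops when the force on the tool has changed by that much, and returns True; else False.
- env.set_joints(angles): joint-space move.
- env.gripper_to(opening, grasp_force=None): opening from 0.0 (shut) to 1.0 (fully open); grasp_force is the grip in N (None keeps the last); returns when the fingers have stopped.
- env.dwell(seconds).
- env.inverse_kinematics(position, orientation): joint angles nearest the present ones, or None.
- env.read_state(): the state.
- env.grab_frame(name): name is "side" or "top"; returns a dict with "image" (400x640x3 uint8, blue, green, red), "fx", "fy", "cx", "cy" (pixels), "D" ([k1, k2, p1, p2, k3] as OpenCV has them; the pictures are not rectified), "position" and "orientation" of the camera in the world. Camera axes: x right, y up, looking along -z (the intrinsics and any distortion apply to the point x, -y, -z); pixel columns grow to the right and rows downward; lengths in m; the calibration is good to about 2 mm. A picture is of the moment at which its call begins. There is no depth.
A pose or a line that the arm cannot do raises env.Unreachable and nothing moves.
- env.close_job(): hands the job in, once; it reports no verdict.
Trained networks look in a picture, given as the dict that the camera call returned (one of the last four; its "shot" number tells which), for a name from the list of things; names that differ only in an ending like _2 or _b are one class to them, and where a whole thing is asked for, a point or a joint stands for the part that bears it (a point fixed in the world has none). Each returns a list of dicts, best first, with "score" (0 to 1); they miss things now and then, are a little off and sometimes report something else, mostly with a low value. They report only what shows in the picture. A call takes as long as a camera call.
- env.search_frame(picture, thing): "xyz" ([x, y, z] in m, in world coordinates, good to about 4 mm: the middle of the surface that is visible of it).
- env.trace(picture, thing): "mask" (400x640 bool, what is visible of it).
The state is a dict: "clock": time; "joint_positions": joint angles; "qvel": joint speeds; "joint_torque": joint torques, N m; "position": TCP position; "tool_rot": TCP orientation; "force": force on the tool from outside, world axes, zero at the start; "wrist_torque": the same for the moment, N m; "opening": opening from 0.0 (shut) to 1.0 (fully open).
Only numpy, scipy, OpenCV 4.12 (cv2) and the standard library are available. Lean on these libraries where they do the work, as an engineer would, in place of code of your own. Each camera call takes 0.05 s, during which the arm holds its last target.

TASK

Bring the cutting die into register: first push the red peg of the cam lever round with the fingertips, either way, until the lever meets the red stop pin and points away from the carriage (cam at its low point). Only then push the blue carriage forward by its yellow push plate until it is fully home against the two red stop blocks. Lift nothing, leave the die sitting in the tray and the things lying round about where they are, and finish clear of everything.

Things in the scene. Friction and masses are not known exactly. Their poses are not given: they have to be found in the camera images.
- fixture: die carriage fixture on the table: aluminium base plate 370 x 150 x 12 mm. Origin at the centre of its underside; +x is FORWARD, the way the carriage slides (carriage at the -x end, cam at the +x end), +z up. Forward is roughly world +y, turned up to 30 degrees either way. Two red stop blocks, tops 34 mm above the table, have their faces at x = -5 mm, y = +-40 mm.
- carriage (a joint): travel of the blue carriage along the fixture's +x, m: 0 = drawn back (start), 0.055 = fully home, its front edge against the red stop blocks. Stays where it is left; takes 3 to 5 N to slide. A 34 mm wide steel nose on its front meets the cam: with the high side facing it the carriage is blocked about 22 mm short; only with the cam low does it get fully home.
- push_plate (a point): centre of the REAR face of the carriage's upright yellow push plate, where it is pushed; 50 mm above the table; axes as the fixture's, moves with the carriage. The plate is 100 mm wide (y), 8 mm thick, from 14 to 72 mm above the table; the base and two low side rails behind it are at most 26 mm high.
- tray_floor (a point): centre of the floor of the carriage's shallow tray, 24 mm above the table, axes as the fixture's, moves with the carriage; inside 93 x 92 mm, walls to 36 mm above the table (the push plate is its rear wall)
- cam (a joint): angle of the eccentric cam about its upright axis, rad, positive anticlockwise from above. 0 = lever and high side point straight BACK at the carriage. Either way it ends on the red stop pin, at +2.9 or -2.9: lever pointing forward, low point facing the nose; within 0.25 rad of either end is low. Starts at -1.8 to 1.8, stays where left; about 2.5 N at the peg turns it. The nose cannot turn it.
- cam_axis (a point): point on the cam's axis, level with the lever's upper face, 41 mm above the table; fixed to the fixture 90 mm ahead of its origin, axes as the fixture's. The cam is a steel disc of 32 mm radius, its centre 12 mm off this axis towards the lever, 15 to 32 mm above the table; the lever above it is 16 mm wide.
- cam_stop (a point): top of the thin red stop pin, 8 mm diameter, 48 mm above the table, 50 mm ahead of the cam's axis
- cam_peg (a point): middle of the red upright round peg at the end of the cam's dark lever: peg 18 mm diameter, from 41 to 85 mm above the table (this point 63 mm), 60 mm from the cam's axis; at joint value q it lies from the axis in the direction (-cos q, -sin q) in the fixture's x, y.
- tray_die_mid (a point): centre, half-way up, of the steel cutting die standing loose in the carriage's tray: black-green strip steel, about 84 x 80 mm, 30 mm high, top 54 mm above the table, 0.3 kg. It rides along and stays in the tray.
- spare_die_mid (a point): spare steel cutting die, black-green strip steel, about 88 x 80 mm, 30 mm high, lying beside the fixture; point at its centre, half-way up. Leave it alone.
- marker_mid (a point): red-and-white marker pen lying on the table, 130 mm long, 11 mm thick; point at its centre, half-way up. Leave it alone.
- wax_tin_mid (a point): flat round steel tin, 60 mm diameter, 34 mm high, beside the fixture; point at its centre, half-way up. Leave it alone.
- edge_paint_mid (a point): white plastic bottle with black cap, 54 mm diameter, 95 mm high; point at its centre, half-way up. Leave it alone.
- rivet_jar_mid (a point): amber jar with steel lid, 70 mm diameter, 85 mm high; point at its centre, half-way up. Leave it alone.
- weight_mid (a point): dark steel leather weight with a knob, 72 mm diameter, 75 mm high, 0.9 kg; point at its centre, half-way up. Leave it alone.

How it is judged:
By the outcome, as a careful person would: the job done as asked, in the order asked, and still so for the second after the job is handed in, with the robot touching nothing.
It also fails if it takes over 53 s, if anything falls off the work surface, if the arm or the gripper's body presses on something with over 40 N, if the wrist force passes 120 N, or if a joint passes its speed limit or range.

## Working session

There is one attempt and no reset: what is moved stays moved. The work goes in short steps, each a Python script; the robot and the scene stay as the last script left them, time stands still between calls to the robot, and variables do not carry over. Pictures are saved under pics/ and viewed, and the job is handed in when it is done.

```bash
mkdir -p pics
python3 - <<'E'
from workcell import env
import cv2
s=env.read_state(); print({k:s[k] for k in('clock','position','tool_rot','opening','force')})
for n in('top','side'):
    f=env.grab_frame(n); cv2.imwrite(f'pics/{n}0.png',f['image'])
    print(n,f['position'],f['orientation'],f['fx'],f['D'])
    for t in('cam_peg','cam_axis','cam_stop','push_plate','fixture','tray_floor','spare_die_mid','marker_mid','wax_tin_mid','edge_paint_mid','rivet_jar_mid','weight_mid'):
        try:
            r=env.search_frame(f,t); print(t,[([round(float(v),3) for v in q['xyz']],round(q['score'],2)) for q in r[:2]])
        except Exception as e: print(t,repr(e))
print(env.read_state()['clock'])
E
```

```text
{'clock': 0.0, 'position': array([ 0.19747309, -0.59226273,  0.19414108]), 'tool_rot': array([-8.98726396e+01,  4.62281641e-03,  1.84263310e+01]), 'opening': 1.0005200481006626, 'force': array([ 0.68660293, -0.26529501,  0.04705601])}
top [ 0.50198127 -0.00488118  1.10615625] [  4.65546989   1.2761709  -90.42798721] 376.8022455243333 [-0.04530226  0.          0.          0.          0.        ]
cam_peg [([0.511, 0.087, 0.034], 0.62)]
cam_axis [([0.51, 0.019, 0.011], 0.55)]
cam_stop [([0.507, 0.024, 0.009], 0.68)]
push_plate [([0.515, -0.086, 0.026], 0.69)]
fixture [([0.509, 0.021, 0.009], 0.76)]
tray_floor [([0.514, -0.089, 0.024], 0.8)]
spare_die_mid [([0.669, -0.058, 0.026], 0.81)]
marker_mid [([0.666, 0.083, 0.009], 0.58)]
wax_tin_mid [([0.382, -0.011, 0.035], 0.57)]
edge_paint_mid [([0.505, 0.021, 0.012], 0.69), ([0.639, -0.39, 0.064], 0.68)]
rivet_jar_mid [([0.506, 0.406, 0.083], 0.61)]
weight_mid [([0.473, -0.393, 0.036], 0.58), ([0.514, -0.091, 0.027], 0.25)]
side [0.26665992 0.97501534 1.18348891] [  42.37500017    1.19363067 -162.51302435] 520.9511937972666 [-0.12806021  0.          0.          0.          0.        ]
cam_peg [([0.508, 0.09, 0.033], 0.67)]
cam_axis [([0.498, 0.435, 0.078], 0.17)]
cam_stop [([0.509, 0.051, 0.011], 0.84), ([0.512, 0.093, 0.035], 0.2)]
push_plate [([0.511, -0.093, 0.026], 0.69)]
fixture [([0.504, 0.05, 0.012], 0.63)]
tray_floor [([0.513, -0.094, 0.032], 0.73), ([0.514, -0.093, 0.046], 0.33)]
spare_die_mid [([0.669, -0.049, 0.02], 0.59)]
marker_mid [([0.669, 0.09, 0.007], 0.74)]
wax_tin_mid [([0.378, 0.001, 0.03], 0.75)]
edge_paint_mid [([0.644, -0.385, 0.055], 0.62)]
rivet_jar_mid [([0.497, 0.434, 0.076], 0.93), ([0.509, 0.089, 0.033], 0.21)]
weight_mid [([0.467, -0.391, 0.037], 0.68), ([0.5, 0.053, 0.007], 0.56)]
1.3
```

View pics/top0.png

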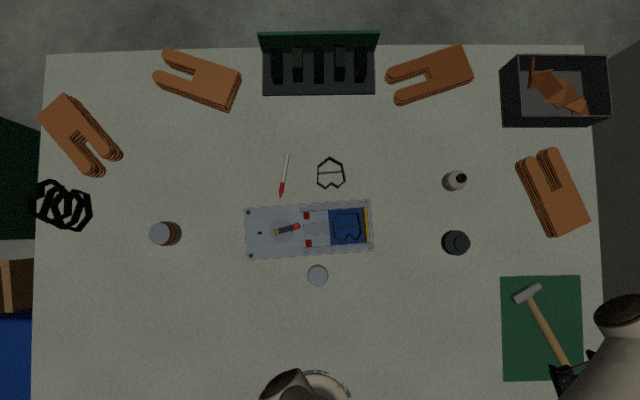

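View pics/side0.png

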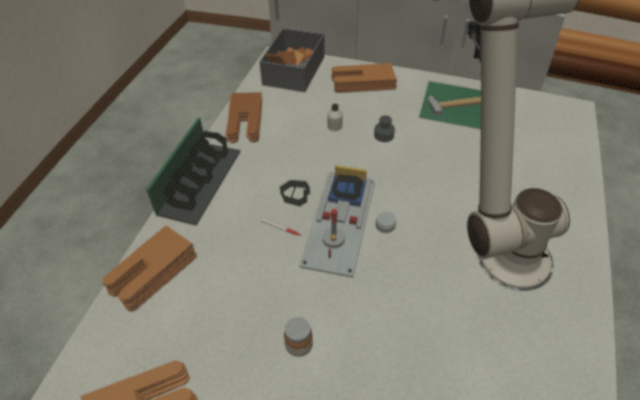

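The top view shows the fixture at about (245–373, 200–259), with its forward end on the left. The lever points back at the carriage, with the peg near (296,226) and the stop pin near (260,233). I'll enlarge it and measure.

```bash
cat > h.py <<'E'
import numpy as np,cv2
from scipy.spatial.transform import Rotation as R
def ray(f,uv):
    K=np.array([[f['fx'],0,f['cx']],[0,f['fy'],f['cy']],[0,0,1.]])
    p=cv2.undistortPoints(np.array([[uv]],float),K,np.array(f['D'],float))[0,0]
    d=R.from_euler('xyz',f['orientation'],degrees=True).as_matrix()@np.array([p[0],-p[1],-1])
    return np.array(f['position']),d
def atz(f,uv,z):
    o,d=ray(f,uv); return o+d*(z-o[2])/d[2]
def proj(f,P):
    K=np.array([[f['fx'],0,f['cx']],[0,f['fy'],f['cy']],[0,0,1.]])
    M=R.from_euler('xyz',f['orientation'],degrees=True).as_matrix()
    c=(np.atleast_2d(P)-np.array(f['position']))@M; c=c*[1,-1,-1]
    return cv2.projectPoints(c,np.zeros(3),np.zeros(3),K,np.array(f['D'],float))[0][:,0]
def blobs(f,cls):
    h=cv2.cvtColor(f['image'],cv2.COLOR_BGR2HSV)
    if cls=='red': m=(((h[...,0]<7)|(h[...,0]>173))&(h[...,1]>140)&(h[...,2]>60))
    if cls=='yellow': m=((h[...,0]>18)&(h[...,0]<32)&(h[...,1]>150)&(h[...,2]>60))
    n,l,s,c=cv2.connectedComponentsWithStats(m.astype(np.uint8))
    return [(s[i].tolist(),c[i].round(1).tolist()) for i in range(1,n) if s[i][4]>=4]
E
python3 - <<'E'
from workcell import env
from h import *
for n,(x0,y0,x1,y1) in (('top',(230,140,390,290)),('side',(240,150,410,290))):
    f=env.grab_frame(n); c=f['image'][y0:y1,x0:x1]
    c=cv2.resize(c,None,fx=4,fy=4,interpolation=cv2.INTER_CUBIC); c=cv2.convertScaleAbs(c,alpha=1.6); cv2.imwrite(f'pics/{n}_z.png',c)
    for k in('red','yellow'):
        for b in blobs(f,k):
            if x0<b[1][0]<x1 and y0<b[1][1]<y1: print(n,k,b,[atz(f,b[1],z)[:2].round(4).tolist() for z in(.034,.048,.085,.072)])
E
```

```text
top red ([279, 182, 6, 15, 48], [281.1, 188.5]) [[0.6262, 0.0908], [0.6245, 0.0896], [0.6203, 0.0863], [0.6218, 0.0874]]
top red ([304, 212, 5, 7, 35], [306.0, 215.0]) [[0.5495, 0.0199], [0.5489, 0.0196], [0.5473, 0.0188], [0.5479, 0.0191]]
top red ([293, 223, 7, 6, 31], [295.9, 225.6]) [[0.5196, 0.0489], [0.5194, 0.0482], [0.5188, 0.0463], [0.519, 0.047]]
top red ([306, 240, 5, 7, 35], [308.0, 243.0]) [[0.4702, 0.0149], [0.4706, 0.0146], [0.4717, 0.0139], [0.4713, 0.0142]]
top yellow ([364, 207, 5, 36, 82], [366.1, 224.2]) [[0.522, -0.1503], [0.5217, -0.1484], [0.521, -0.1434], [0.5213, -0.1451]]
side red ([332, 210, 4, 5, 15], [333.7, 211.7]) [[0.5313, 0.0079], [0.5281, 0.0196], [0.5196, 0.0508], [0.5226, 0.0398]]
side red ([324, 213, 5, 3, 11], [325.7, 214.2]) [[0.551, 0.0238], [0.5476, 0.0353], [0.5384, 0.066], [0.5416, 0.0552]]
side red ([351, 218, 5, 3, 12], [352.8, 218.8]) [[0.4709, 0.0184], [0.4684, 0.0301], [0.4619, 0.0609], [0.4642, 0.0501]]
side red ([288, 230, 8, 4, 11], [291.5, 231.2]) [[0.6259, 0.1124], [0.6216, 0.1229], [0.61, 0.1506], [0.6141, 0.1409]]
```

```bash
sleep 3; ls pics
```

```text
side0.png
side_z.png
top0.png
top_z.png
```

View pics/top_z.png

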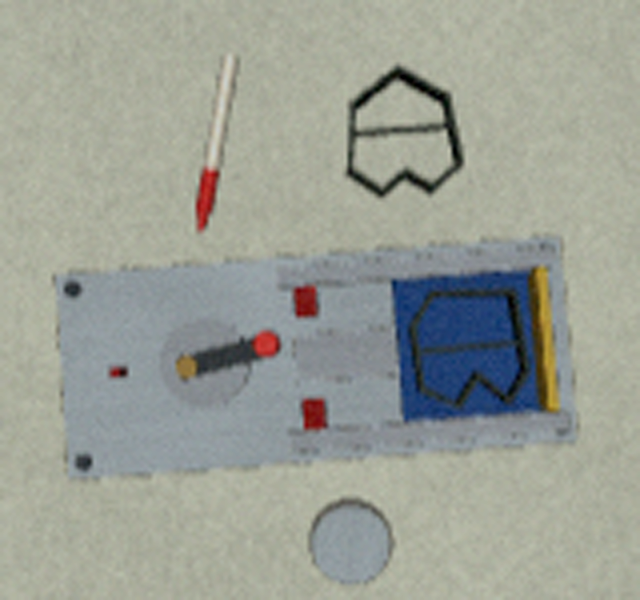

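View pics/side_z.png

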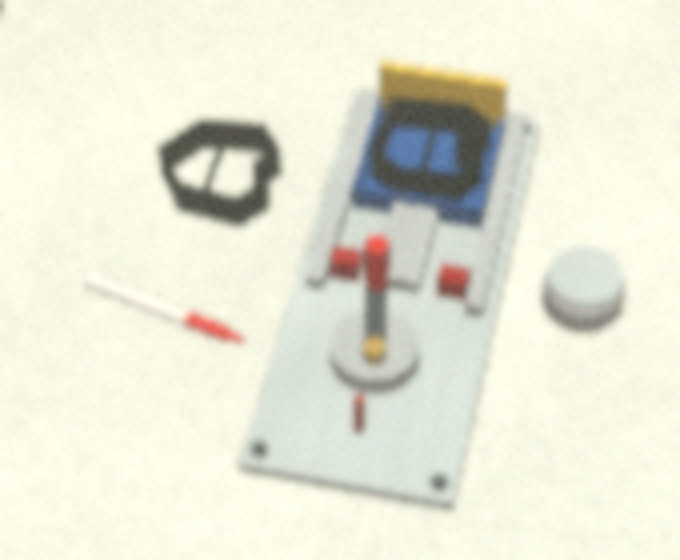

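The zooms are clear: base corners, stop pin, brass pivot and red peg are all visible. I'll fit the fixture pose to both views.

Run:
```python
from workcell import env
from h import *
from scipy.optimize import least_squares
F={n:env.grab_frame(n) for n in('top','side')}
off={'top':(230,140),'side':(240,150)}
def o(n,p): return [off[n][i]+(p[i]+.5)/4-.5 for i in(0,1)]
obs=[('top',(70,478),(.185,.075,.012)),('top',(55,275),(.185,-.075,.012)),('top',(558,238),(-.185,-.075,.012)),('top',(577,437),(-.185,.075,.012)),
('side',(455,505),(.185,.075,.012)),('side',(240,466),(.185,-.075,.012)),
('top',(113,372),(.140,0,.048)),('side',(359,397),(.140,0,.048)),('top',(187,367),(.09,0,.045)),('side',(374,345),(.09,0,.045))]
obs=[(n,o(n,p),P) for n,p,P in obs]
def W(v,P):
    c,s=np.cos(v[2]),np.sin(v[2]); return np.array([v[0]+c*P[0]-s*P[1],v[1]+s*P[0]+c*P[1],P[2]])
def peg(v): return W(v,(.09-.06*np.cos(v[3]),-.06*np.sin(v[3]),.085))
def res(v):
    r=[proj(F[n],W(v,P))[0]-p for n,p,P in obs]
    r+=[proj(F['top'],peg(v))[0]-o('top',(266,344)),proj(F['side'],peg(v))[0]-o('side',(377,244))]
    return np.ravel(r)
s=least_squares(res,[.51,.02,np.pi/2,0],loss='soft_l1'); v=s.x
print(v,np.degrees(v[2:])); print(res(v).reshape(-1,2).round(1).tolist())
print('axis',W(v,(.09,0,.041)),'peg',peg(v),'stop',W(v,(.14,0,.048)))
for nm,P in (('blkL',(-.0,-.04,.034)),('blkR',(0,.04,.034))): print(nm,W(v,P))
# yellow plate top view line
b=[q for q in blobs(F['top'],'yellow')][0]; P=atz(F['top'],b[1],.072)
c,s_=np.cos(v[2]),np.sin(v[2]); d=P[:2]-v[:2]; print('plate in fixture',d@[c,s_],d@[-s_,c])
for n in ('wax_tin_mid','spare_die_mid','marker_mid'):
    for f in F.values():
        r=env.search_frame(f,n)
        if r: d=r[0]['xyz'][:2]-v[:2]; print(n,d@[c,s_],d@[-s_,c])
np.save('v.npy',v)
```

```text
[0.51087576 0.01450655 1.64230255 0.18114167] [94.09700452 10.37865341]
[[-0.6, 0.4], [-0.3, -0.4], [0.4, -1.3], [0.4, 0.7], [0.0, -0.4], [-0.2, -0.5], [0.4, -0.1], [0.4, 0.7], [-0.3, -0.3], [0.4, 0.3], [-0.2, -0.3], [0.3, -0.1]]
axis [0.50444569 0.10427655 0.041     ] peg [0.51944381 0.04618132 0.085     ] stop [0.50087342 0.15414878 0.048     ]
blkL [0.55077354 0.01736436 0.034     ]
blkR [0.47097798 0.01164874 0.034     ]
plate in fixture -0.1599318934616744 0.0015982674428015398
wax_tin_mid -0.014480986871702009 0.13104524394680533
wax_tin_mid -0.0005164846344738538 0.13144857664626042
spare_die_mid -0.08323380269245662 -0.15276796983422603
spare_die_mid -0.07437825902153435 -0.15510663319016008
marker_mid 0.06457290707871913 -0.1649592186061696
```

The fit is good (residuals under 1.3 px): yaw is 94.1° and cam q ≈ +0.18. The plate's rear face is at x ≈ -0.164, as expected. Next I'll check IK along the push arc towards +2.9 with the tool rotating with the lever.

```bash
cat >> h.py <<'E'
v=np.load('v.npy'); TH=v[2]
def Wf(x,y,z): 
    c,s=np.cos(TH),np.sin(TH); return np.array([v[0]+c*x-s*y,v[1]+s*x+c*y,z])
def pusher(q,lag,z):
    t=np.array([np.sin(q),-np.cos(q)]); p=np.array([.09-.06*np.cos(q),-.06*np.sin(q)])-lag*t
    return Wf(p[0],p[1],z)
def yawq(q): return np.degrees(TH+q)-90
E
python3 - <<'E'
from workcell import env
from h import *
for off in(0,180):
  for q in(.18,.8,1.5,2.2,2.9,3.0):
    y=(yawq(q)+off+180)%360-180
    j=env.inverse_kinematics(pusher(q,.0185,.053),[-90,0,y]); print(off,q,round(y,1),None if j is None else np.round(j,1))
for y in (np.degrees(TH),np.degrees(TH)-180,np.degrees(TH)-90):
  for x in(-.21,-.118):
    j=env.inverse_kinematics(Wf(x,0,.045),[-90,0,y]); print(y,None if j is None else np.round(j,1))
E
```

```text
0 0.18 14.4 [ 23.3  19.4 -27.3  -0.  -43.4 -98.8]
0 0.8 49.9 [ 22.6  22.5 -22.   -0.  -45.5 -62.7]
0 1.5 90.0 [ 24.9  24.9 -17.8   0.  -47.3 -24.9]
0 2.2 130.1 [ 29.   25.4 -16.9   0.  -47.7  11.2]
0 2.9 170.3 [ 33.4  23.8 -19.8   0.  -46.4  46.8]
0 3.0 176.0 [ 34.   23.4 -20.5   0.  -46.1  52. ]
180 0.18 -165.6 [ 23.3  19.4 -27.3   0.  -43.4  81.2]
180 0.8 -130.1 [ 22.6  22.5 -22.    0.  -45.5 117.3]
180 1.5 -90.0 [ 24.9  24.9 -17.8   0.  -47.3 155.1]
180 2.2 -49.9 [  29.    25.4  -16.9    0.   -47.7 -168.8]
180 2.9 -9.7 [  33.4   23.8  -19.8   -0.   -46.4 -133.2]
180 3.0 -4.0 [  34.    23.4  -20.5   -0.   -46.1 -128. ]
94.09700451572515 [ -3.8  24.7 -19.7   0.  -45.6   7.9]
94.09700451572515 [  6.3  22.2 -24.1   0.  -43.7  -2.2]
-85.90299548427485 [  -3.8   24.7  -19.7   -0.   -45.6 -172.1]
-85.90299548427485 None
4.097004515725146 [ -3.8  24.7 -19.7  -0.  -45.6 -82.1]
4.097004515725146 [  6.3  22.2 -24.1  -0.  -43.7 -92.2]
```

Run:
```python
from workcell import env
from h import *
q=float(v[3])
env.gripper_to(0.0,20)
env.goto(pusher(q,.040,.20),[-90,0,yawq(q)])
env.move_straight(pusher(q,.040,.053),rate=.15)
s=env.read_state(); print(s['clock'],s['position'],pusher(q,.04,.053),s['force'].round(2),s['opening'])
h=env.move_straight(pusher(q,.0185,.053),rate=.04,force_limit=6)
s=env.read_state(); print(h,s['clock'],s['position'],s['force'].round(2))
for n in('side','top'):
    f=env.grab_frame(n); c=f['image'][120:300,220:420]; cv2.imwrite(f'pics/{n}1.png',cv2.convertScaleAbs(cv2.resize(c,None,fx=3,fy=3,interpolation=cv2.INTER_CUBIC),alpha=1.4))
```

```text
6.9083 [0.48141234 0.03634513 0.05370006] [0.48071365 0.03618257 0.053     ] [ 0.08 -0.39 -0.5 ] 0.001331182168388099
False 7.6 [0.50153864 0.0415405  0.05284406] [-0.07 -0.65  0.45]
```

View pics/side1.png

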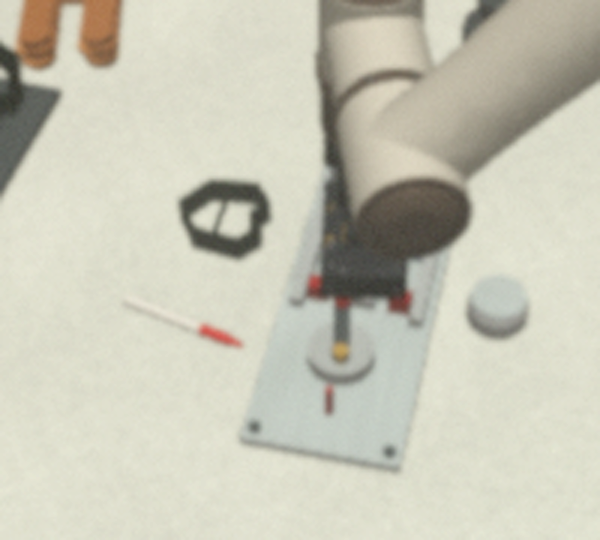

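View pics/top1.png

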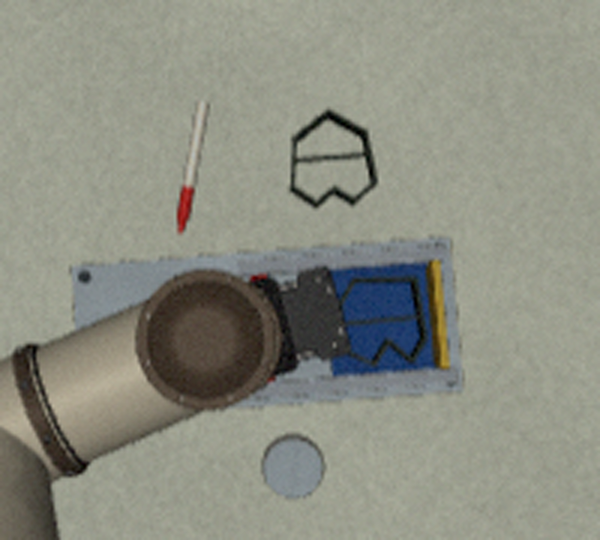

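The gripper hides the peg, but everything else is undisturbed. Now the arc, with a force limit on every segment.

Run:
```python
from workcell import env
from h import *
q0=float(v[3]); lag=.0185
for q in list(np.linspace(q0,2.75,13)[1:])+[2.88,2.98,3.08]:
    h=env.move_straight(pusher(q,lag,.053),rotation=[-90,0,yawq(q)],rate=.06,force_limit=12)
    s=env.read_state(); print(round(q,2),h,round(s['clock'],2),s['position'].round(4),s['force'].round(1),round(float(np.linalg.norm(s['position'][:2]-pusher(q,lag,0)[:2])),4))
    if h: break
```

```text
0.4 False 8.07 [0.5145 0.0422 0.0528] [-1.7 -1.3  0.1] 0.0005
0.61 False 8.45 [0.5276 0.0459 0.0529] [-0.  -1.6 -0.5] 0.0003
0.82 False 8.82 [0.5397 0.0523 0.053 ] [ 0.1 -0.5 -0.8] 0.0
1.04 False 9.2 [0.55   0.0611 0.053 ] [-0.5 -1.9 -0.3] 0.0002
1.25 False 9.57 [0.5581 0.0719 0.0531] [ 0.5 -0.3 -1.1] 0.0002
1.47 False 9.95 [0.5637 0.0839 0.0531] [ 0.7 -1.5 -0.3] 0.0002
1.68 False 10.32 [0.5668 0.097  0.0531] [-0.7  0.3 -0.3] 0.0001
1.89 False 10.7 [0.567  0.1103 0.0531] [ 0.2 -0.5 -0.5] 0.0001
2.11 False 11.07 [0.5643 0.1235 0.0531] [-1.3  0.4  0.1] 0.0001
2.32 False 11.45 [0.5589 0.1357 0.0531] [ 1.5  0.3 -0.8] 0.0001
2.54 False 11.82 [0.551  0.1465 0.053 ] [ 0.3  0.3 -0.3] 0.0001
2.75 False 12.2 [0.5409 0.1553 0.053 ] [-0.1 -0.8 -0.3] 0.0001
2.88 False 12.48 [0.534  0.1596 0.053 ] [-0.4 -1.3  0.3] 0.0001
2.98 True 12.69 [0.5341 0.1616 0.0535] [ 4.6 -1.6 -0.6] 0.0059
```

It stopped on the pin at q ≈ 2.9. I'll back off, move to behind the carriage and check before pushing it.

Run:
```python
from workcell import env
from h import *
env.move_straight(pusher(2.9,.035,.054),rate=.1)
env.move_straight(pusher(2.9,.035,.15),rate=.2)
env.goto(Wf(-.215,0,.15),[-90,0,np.degrees(TH)])
s=env.read_state(); print(s['clock'],s['position'],s['force'])
for n in('side','top'):
    f=env.grab_frame(n); c=f['image'][120:300,220:420]; cv2.imwrite(f'pics/{n}2.png',cv2.convertScaleAbs(cv2.resize(c,None,fx=3,fy=3,interpolation=cv2.INTER_CUBIC),alpha=1.4))
    for q in(2.6,2.75,2.9): print(n,q,proj(f,Wf(.09-.06*np.cos(q),-.06*np.sin(q),.085))[0].round(1))
    print([b for b in blobs(f,'red') if 220<b[1][0]<420 and 120<b[1][1]<300],blobs(f,'yellow'))
```

```text
14.9917 [ 0.52646814 -0.19925526  0.14962014] [-0.58866756  0.54721477  0.61515628]
side 2.6 [318.4 239.7]
side 2.75 [321.  241.4]
side 2.9 [323.9 242.7]
[([324, 213, 4, 3, 8], [325.6, 214.2]), ([351, 218, 5, 3, 11], [352.9, 218.8]), ([288, 230, 7, 3, 8], [291.2, 230.9]), ([322, 242, 4, 5, 17], [323.5, 243.6])] []
top 2.6 [254.9 221.2]
top 2.75 [253.7 224.2]
top 2.9 [252.8 227.5]
[([279, 182, 6, 15, 48], [281.1, 188.5]), ([251, 225, 6, 6, 29], [253.3, 227.6]), ([306, 240, 4, 7, 28], [307.5, 243.0])] [([367, 238, 2, 5, 10], [367.5, 240.0])]
```

View pics/top2.png

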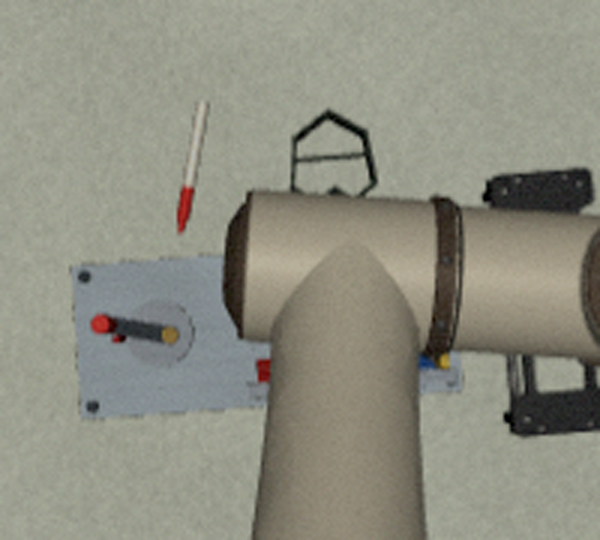

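View pics/side2.png

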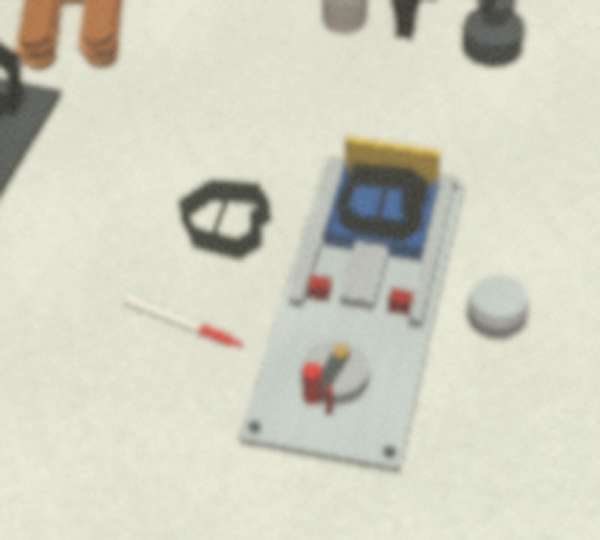

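In both pictures the peg sits at the predicted q = 2.9 spot (top (253,227.6), side (323.5,243.6)), with the lever against the pin. Now the carriage.

Run:
```python
from workcell import env
from h import *
c,s_=np.cos(TH),np.sin(TH)
def fx():
    s=env.read_state(); d=s['position'][:2]-v[:2]; return round(s['clock'],2),round(float(d@[c,s_]),4),round(float(d@[-s_,c]),4),s['position'][2].round(4),s['force'].round(1)
env.move_straight(Wf(-.215,0,.046),rate=.12); print(fx())
h=env.move_straight(Wf(-.178,0,.046),rate=.06,force_limit=15); print(h,fx())
h=env.move_straight(Wf(-.130,0,.046),rate=.05,force_limit=15); print(h,fx())
h=env.move_straight(Wf(-.100,0,.046),rate=.03,force_limit=14); print(h,fx())
```

```text
(16.11, -0.2151, -0.0007, np.float64(0.0467), array([ 0.6,  0.1, -0.1]))
False (16.88, -0.1779, -0.0001, np.float64(0.046), array([1.2, 0.7, 0.6]))
False (17.98, -0.1301, -0.0, np.float64(0.046), array([-1.1, -0.4, -0.1]))
False (19.13, -0.1001, 0.0, np.float64(0.046), array([1.2, 0.4, 0.1]))
```

It reached x = -0.100 with no stop contact felt, which I didn't expect, so I'll look.

Run:
```python
from workcell import env
from h import *
for n in('side','top'):
    f=env.grab_frame(n); c=f['image'][120:300,220:420]; cv2.imwrite(f'pics/{n}3.png',cv2.convertScaleAbs(cv2.resize(c,None,fx=3,fy=3,interpolation=cv2.INTER_CUBIC),alpha=1.4))
```

```text
(no output)
```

View pics/side3.png

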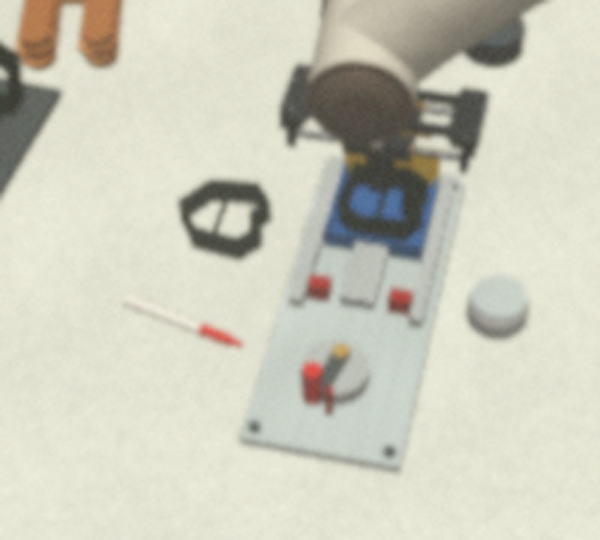

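View pics/top3.png

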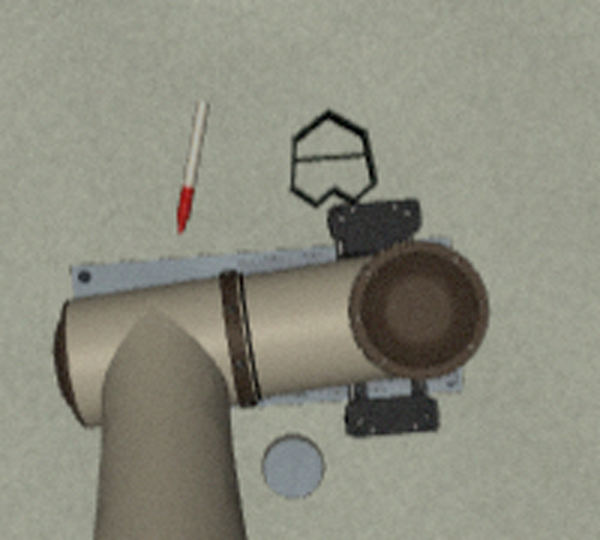

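Run:
```python
from workcell import env
from h import *
s=env.read_state(); print(s['position'],s['tool_rot'],s['joint_positions'],s['force'],s['opening'],s['clock'],s['joint_torque'])
f=env.grab_frame('side'); p=s['position']
for dz in(0,.03,.07,.15,.25): print(dz,((proj(f,p+[0,0,dz])[0]-[220,120])*3).round(0))
for x in(-.164,-.109): print('plate top',x,[((proj(f,Wf(x,y,.072))[0]-[220,120])*3).round(0).tolist() for y in(-.05,.05)])
c=f['image'][140:200,305:395]; cv2.imwrite('pics/side4.png',cv2.convertScaleAbs(cv2.resize(c,None,fx=8,fy=8,interpolation=cv2.INTER_CUBIC),alpha=1.6))
f=env.grab_frame('top')
for dz in(0,.2,.3): print(dz,((proj(f,p+[0,0,dz])[0]-[220,120])*3).round(0))
```

```text
[ 0.51798338 -0.08538068  0.04596785] [-8.99946200e+01  2.29016508e-04  9.40835031e+01] [ 8.36168868e+00  2.17489861e+01 -2.46711481e+01 -2.50877933e-04
 -4.35852479e+01 -4.27800390e+00] [-0.28632573 -0.03444885 -0.74685204] 0.007408930649563319 19.2333 [ 3.87886504e-02 -3.39640689e+01  1.39290011e+01  3.12858984e+00
  3.09165136e-02  7.93397885e-05]
0 [379. 203.]
0.03 [380. 182.]
0.07 [381. 153.]
0.15 [384.  92.]
0.25 [387.   9.]
plate top -0.164 [[344.0, 134.0], [440.0, 149.0]]
plate top -0.109 [[333.0, 171.0], [431.0, 186.0]]
0 [371. 317.]
0.2 [391. 313.]
0.3 [404. 310.]
```

View pics/side4.png

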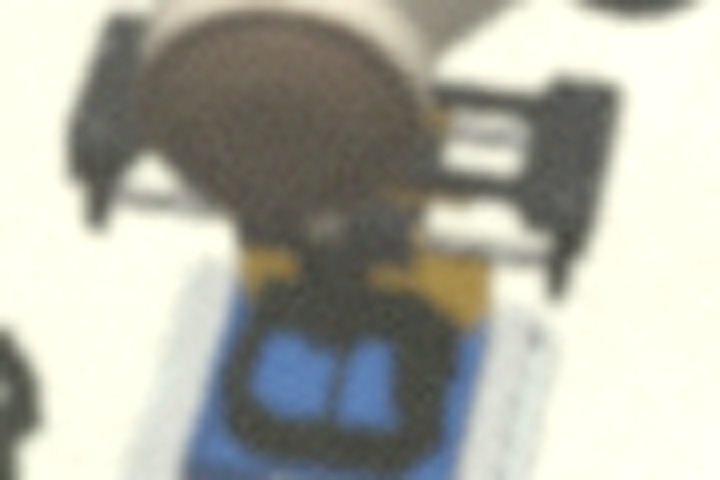

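The carriage hasn't moved, and the fingers seem to have passed over the plate. I'll check the real fingertip height against the earlier picture (side2, TCP at [0.5265, -0.1993, 0.1496]).

Run:
```python
from workcell import env
from h import *
f=env.grab_frame('side')
p=np.array([.5265,-.1993,.1496])
for dz in(-.02,0,.02,.04,.06): print(dz,((proj(f,p+[0,0,dz])[0]-[220,120])*3).round(0))
s=env.read_state()
# full-res region overlay
im=f['image'].copy(); P=s['position']
c=im[100:220,290:410]; c=cv2.resize(c,None,fx=5,fy=5,interpolation=cv2.INTER_CUBIC); c=cv2.convertScaleAbs(c,alpha=2.2,beta=10)
for dz in(0,.02,.04,.07):
    u=(proj(f,P+[0,0,dz])[0]-[290,100])*5; cv2.drawMarker(c,(int(u[0]),int(u[1])),(255,0,255),0,8,1)
for x in(-.164,-.156):
  u=[tuple(((proj(f,Wf(x,y,z))[0]-[290,100])*5).astype(int).tolist()) for y,z in((-.05,.072),(.05,.072),(.05,.026),(-.05,.026))]
  cv2.polylines(c,[np.array(u)],True,(0,255,0),1)
cv2.imwrite('pics/side5.png',c)
```

```text
-0.02 [402.  67.]
0 [403.  52.]
0.02 [404.  37.]
0.04 [405.  21.]
0.06 [405.   5.]
```

View pics/side5.png

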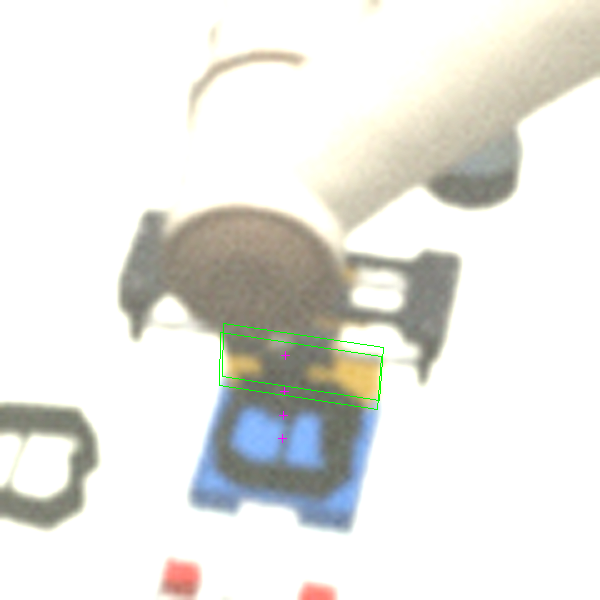

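Run:
```python
from workcell import env
from h import *
f=env.grab_frame('side'); acc=f['image'].astype(float)
for i in range(3): acc+=env.grab_frame('side')['image']
im=acc/4
c=im[150:200,320:375]; c=cv2.resize(c,None,fx=12,fy=12,interpolation=cv2.INTER_LINEAR); c=np.clip(c/255,0,1)**.6*255
cv2.imwrite('pics/side6.png',c.astype(np.uint8))
a=cv2.imread('pics/side2.png'); c=cv2.resize(a[0:110,330:480],None,fx=5,fy=5); cv2.imwrite('pics/side2z.png',c)
```

```text
(no output)
```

View pics/side6.png

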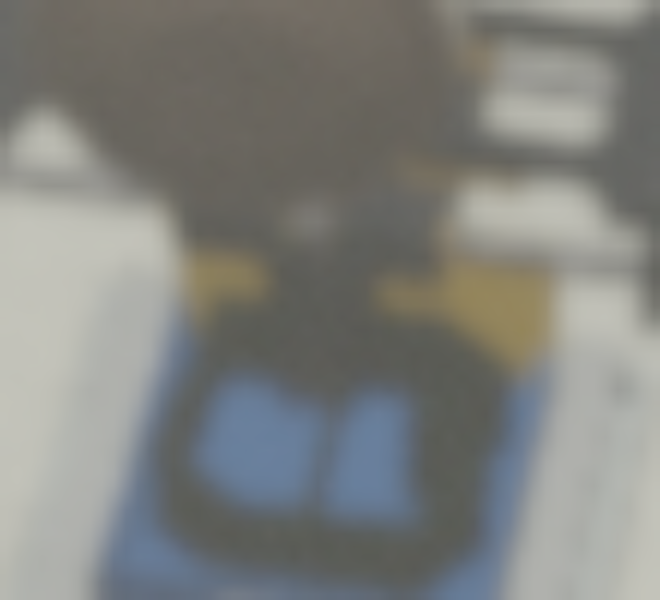

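View pics/side2z.png

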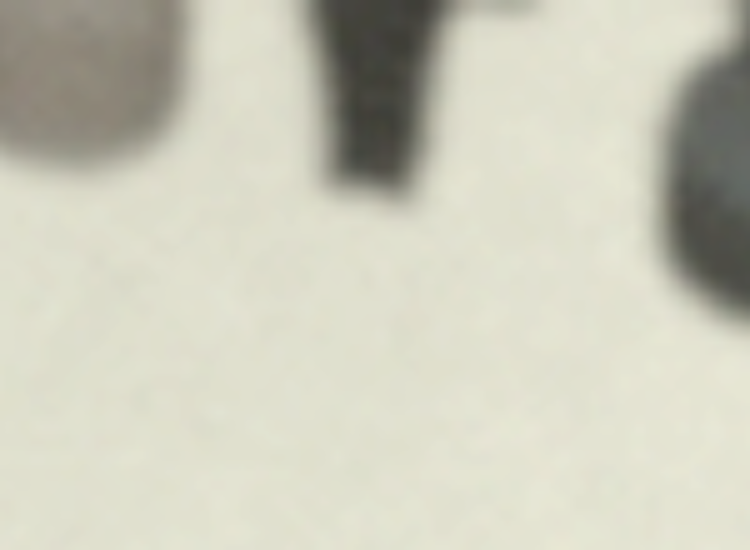

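In side6 and side2z the fingertips end about 5 px above the projected TCP. Allowing for the finger's near edge, the real tips are about 28 mm higher than reported, so at 0.046 they just cleared the 72 mm plate, and nothing moved. I'll lift, go back behind the plate, and come down to a reported z of 0.029. That is above the 26 mm rails even if I've misread this. Then I'll look again.

Run:
```python
from workcell import env
from h import *
env.move_straight(Wf(-.100,0,.13),rate=.2)
env.move_straight(Wf(-.200,0,.13),rate=.2)
h=env.move_straight(Wf(-.200,0,.029),rate=.1,force_limit=10)
s=env.read_state(); print(h,s['clock'],s['position'],s['force'].round(1))
f=env.grab_frame('side'); c=f['image'][120:220,290:410]; cv2.imwrite('pics/side7.png',cv2.convertScaleAbs(cv2.resize(c,None,fx=6,fy=6,interpolation=cv2.INTER_CUBIC),alpha=1.4))
print(((proj(f,s['position'])[0]-[290,120])*6))
```

```text
False 21.9583 [ 0.52577204 -0.18500743  0.02967532] [-0.2 -0.1  0.2]
[372.32001409 293.72064083]
```

View pics/side7.png

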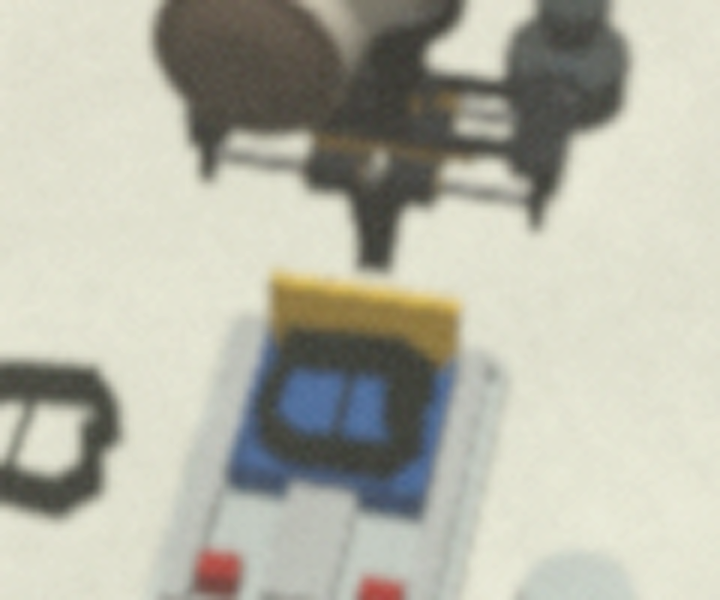

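Run:
```python
from workcell import env
from h import *
f=env.grab_frame('side')
for xf in(-.2,-.19):
  for z in(.03,.045,.05,.055,.06,.065): print(xf,z,((proj(f,Wf(xf,0,z))[0]-[290,120])*6).round(0))
print([((proj(f,Wf(-.164,y,.072))[0]-[290,120])*6).round(0) for y in (-.05,0,.05)], [((proj(f,Wf(-.156,y,.072))[0]-[290,120])*6).round(0) for y in (-.05,0,.05)])
```

```text
-0.2 0.03 [373. 294.]
-0.2 0.045 [374. 273.]
-0.2 0.05 [375. 266.]
-0.2 0.055 [375. 259.]
-0.2 0.06 [375. 252.]
-0.2 0.065 [376. 245.]
-0.19 0.03 [370. 307.]
-0.19 0.045 [371. 286.]
-0.19 0.05 [371. 279.]
-0.19 0.055 [372. 272.]
-0.19 0.06 [372. 265.]
-0.19 0.065 [372. 258.]
[array([268., 268.]), array([364., 283.]), array([460., 297.])] [array([264., 279.]), array([361., 293.]), array([458., 308.])]
```

The real tips are at about 0.05–0.058 m, now below the plate top. I'll lower another 5 mm and push with the force limit.

Run:
```python
from workcell import env
from h import *
c,s_=np.cos(TH),np.sin(TH)
def fx():
    s=env.read_state(); d=s['position'][:2]-v[:2]; return round(s['clock'],2),round(float(d@[c,s_]),4),round(float(d@[-s_,c]),4),s['position'][2].round(4),s['force'].round(1)
print(env.move_straight(Wf(-.200,0,.024),rate=.05,force_limit=8),fx())
for x in(-.175,-.155,-.135):
    h=env.move_straight(Wf(x,0,.024),rate=.04,force_limit=15); print(h,fx())
    if h: break
f=env.grab_frame('side'); c=f['image'][120:220,290:410]; cv2.imwrite('pics/side8.png',cv2.convertScaleAbs(cv2.resize(c,None,fx=6,fy=6,interpolation=cv2.INTER_CUBIC),alpha=1.4))
```

```text
False (22.31, -0.1999, 0.0003, np.float64(0.0238), array([ 0.7,  0.5, -0.4]))
False (23.08, -0.1748, -0.0, np.float64(0.024), array([-0.4, -0.7, -0.7]))
False (23.73, -0.1543, 0.0001, np.float64(0.024), array([-0.3, -0.1, -0.2]))
False (24.38, -0.1344, 0.0, np.float64(0.024), array([ 0.4,  0. , -0.8]))
```

View pics/side8.png

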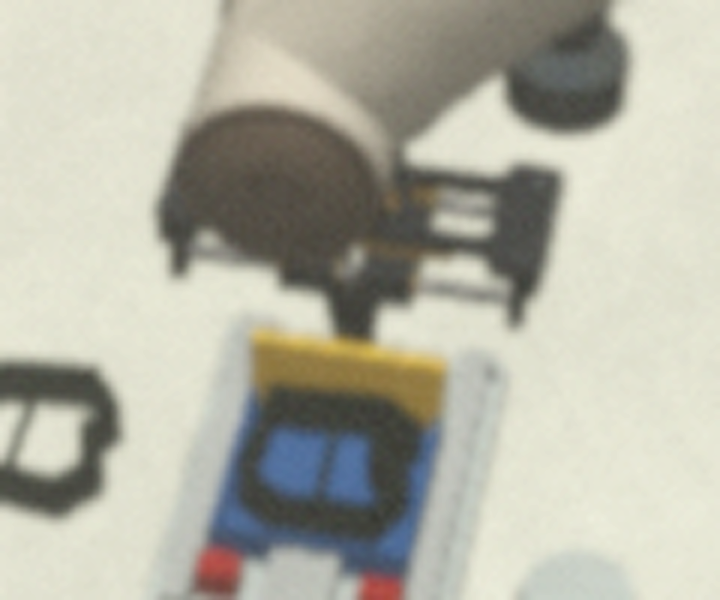

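The carriage is now moving, with the die riding along. I'll carry on to home.

Run:
```python
from workcell import env
from h import *
c,s_=np.cos(TH),np.sin(TH)
def fx():
    s=env.read_state(); d=s['position'][:2]-v[:2]; return round(s['clock'],2),round(float(d@[c,s_]),4),round(float(d@[-s_,c]),4),s['position'][2].round(4),s['force'].round(1)
for x in(-.124,-.110,-.098):
    h=env.move_straight(Wf(x,0,.024),rate=.025,force_limit=14); print(h,fx())
    if h: break
f=env.grab_frame('side'); cc=f['image'][120:270,280:430]; cv2.imwrite('pics/side9.png',cv2.convertScaleAbs(cv2.resize(cc,None,fx=4,fy=4,interpolation=cv2.INTER_CUBIC),alpha=1.4))
for x in(-.164,-.109): print('plate rear top',x,[((proj(f,Wf(x,y,.072))[0]-[280,120])*4).round(0).tolist() for y in(-.05,.05)])
```

```text
False (25.02, -0.1236, -0.0001, np.float64(0.024), array([0.1, 0.3, 0.6]))
True (25.32, -0.1222, -0.0, np.float64(0.024), array([ 0.9, -2.5,  2. ]))
plate rear top -0.164 [[218.0, 179.0], [347.0, 198.0]]
plate rear top -0.109 [[204.0, 228.0], [335.0, 249.0]]
```

View pics/side9.png

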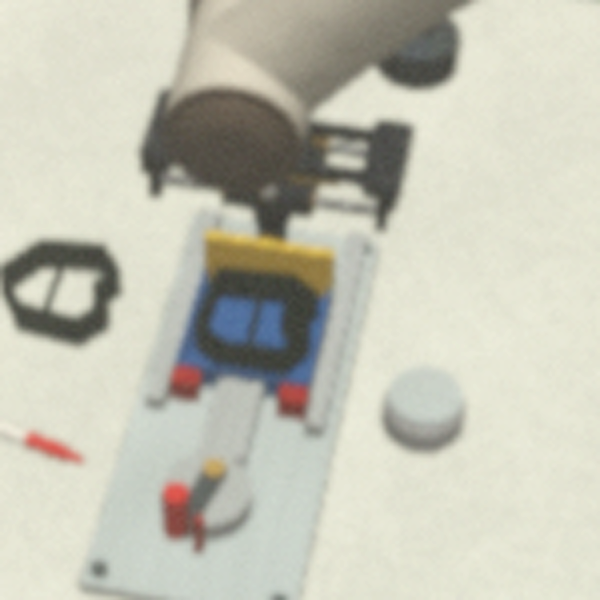

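The stop was felt and the plate's top edge is at the predicted home position. One firmer push to confirm, then back off, clear away and inspect.

Run:
```python
from workcell import env
from h import *
c,s_=np.cos(TH),np.sin(TH)
def fx():
    s=env.read_state(); d=s['position'][:2]-v[:2]; return round(s['clock'],2),round(float(d@[c,s_]),4),s['position'][2].round(4),s['force'].round(1)
h=env.move_straight(Wf(-.105,0,.024),rate=.025,force_limit=20); print(h,fx())
env.move_straight(Wf(-.165,0,.024),rate=.1)
env.move_straight(Wf(-.165,0,.16),rate=.2)
env.set_joints([-56.746,22.042,0.453,0,-68.411,-14.817]); print(fx())
from scipy.optimize import least_squares
for n,(x0,y0,x1,y1) in (('top',(230,140,390,290)),('side',(240,150,410,290))):
    f=env.grab_frame(n); cc=f['image'][y0:y1,x0:x1]
    cv2.imwrite(f'pics/{n}10.png',cv2.convertScaleAbs(cv2.resize(cc,None,fx=4,fy=4,interpolation=cv2.INTER_CUBIC),alpha=1.6))
    print(n,'peg pred',proj(f,Wf(.09-.06*np.cos(2.9),-.06*np.sin(2.9),.085))[0],[b[1] for b in blobs(f,'red') if x0<b[1][0]<x1 and y0<b[1][1]<y1])
    for b in blobs(f,'yellow'):
        d=atz(f,b[1],.072)[:2]-v[:2]; print('plate',b,d@[c,s_])
```

```text
True (25.68, -0.1224, np.float64(0.0239), array([-0.4, -3. ,  0.8]))
(29.07, -0.5831, np.float64(0.1952), array([-0.5,  0.5, -0.3]))
top peg pred [252.84305469 227.46288937] [[281.0, 188.6], [306.0, 215.0], [253.3, 227.6], [308.0, 243.0]]
plate ([344, 209, 5, 35, 85], [346.1, 225.4]) -0.10522742897801149
side peg pred [323.85699395 242.73416723] [[326.0, 214.0], [352.8, 218.6], [292.1, 231.4], [323.8, 243.8]]
```

View pics/top10.png

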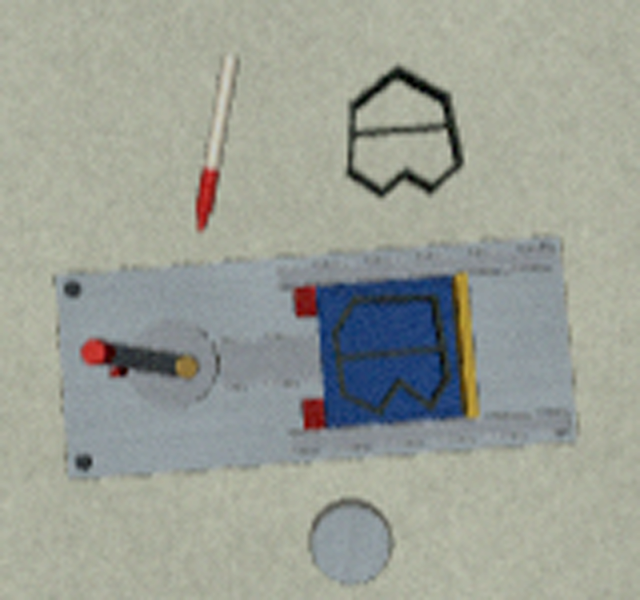

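View pics/side10.png

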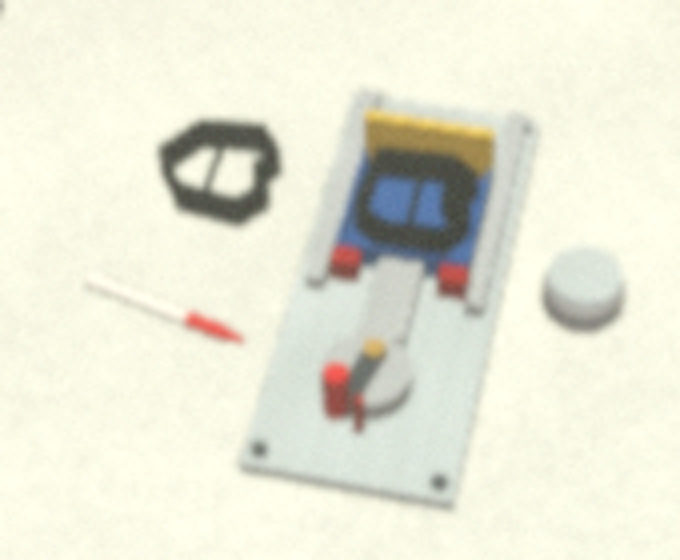

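The carriage's front edge touches both red blocks; in the top view it moved -0.160 → -0.105, which is the full 55 mm. The lever is still on the pin, and the die is in the tray. The marker (281,188.6), spare die and tin haven't moved. Handing in.

Run:
```python
from workcell import env
print(env.close_job())
```

```text
the job is handed in; nothing more can be done
None
```

The die is in register. I pushed the cam lever round anticlockwise onto the stop pin first, then pushed the carriage home by its yellow plate. I handed the job in at about 29 s of the 53 s allowed, with the arm back at its start pose.

**Last checks:**
- **Cam:** the peg was within about 1 px of its predicted place for q = 2.9 in both camera views, so the cam is low.
- **Carriage:** the plate moved 55 mm in the top view, and the carriage's front edge touches both red blocks. A second, firmer push did not move it.
- **Everything else:** the die is still in the tray. The spare die, marker and tin look unmoved. I did not check the bottle, jar and weight again at the end.

**What disagreed:** the fingertips turned out to be about 20–28 mm higher than the reported TCP.
- **First carriage push:** it passed over the top of the plate and out over the tray without touching anything. I spotted this in the pictures and repeated the push lower.
- **Lever push:** by the same estimate the fingers caught only the top few millimetres of the peg, but it worked.
- **Cause:** I did not find out why the heights differ.

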